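# Repack the socket row in reverse order

### The arm

A 6-joint arm with a two-finger parallel gripper is mounted at the origin on the work surface. World frame = base frame: x ahead of the robot, y to its left, z up, the work surface at z = 0. Lengths are in m, angles in rad, forces in N, time in s.
With the tool pointing down it reaches from about 0.375 to 0.9 m from the base axis. Payload 3.1 kg.
Tool frame: the origin (TCP) lies between the finger pads; the fingertips stand 22 mm ahead of it and the grasp point (between the pads) lies 3 mm ahead of it; z points along the fingers, y is the line along which they close (so a half turn about z gives the same grasp; the last joint's range is limited). The gripper opens to 87 mm and grips with 3 to 60 N. Pads are 19 mm wide; open, the fingers measure 117 mm over their backs; the gripper's body (75 mm by 190 mm) begins 51 mm behind the grasp point.
Start: joints at [1.113, 0.527, 1.433, -0, 1.181, -0.178], TCP at [0.172, 0.601, 0.245] pointing down, gripper open.
Joint ranges: [-3.08, 3.08], [-0.75, 2.2], [0.22, 2.44], [-1.43, 4.57], [0, 2.65], [-2.85, 2.85]. Speed limits (rad/s): [2.79, 2.79, 3.14, 3.14, 3.14, 3.14].

### API

Orientations are given as a unit quaternion [x, y, z, w].
In Python, from rig import robot gives the robot as it stands.
- The arm moves only by the tool move_arm, never from a script. Its argument "series" is text: rows parted by semicolons, each of 6 numbers parted by spaces: the shift along the tool's x, y, z in mm, then the turn, a rotation vector about the tool's x, y, z in degrees. In form: dx dy dz ax ay az; .... A call has 1 to 8 rows; each row is the pose to reach, as a shift and turn from the pose commanded when the call began, along the tool's axes at that moment; what a row does not reach only later rows make up. A row lasts 1/12 s, in which the tool goes at most 41.7 mm and 7.16 degrees, less where a joint would pass 70% of its speed; a pose out of reach is approached as far as the arm can. A call with a gripper value outside its range is refused whole. "jaw" is the opening, from 0 (shut) to 1 (fully open), set as the call begins (left out, the last holds). The fingers move at their own pace and stop on an object; "newtons" is the grip in N (left out, the last holds). Time passes only in rows, so rows that repeat a pose let the fingers close. It gives the time, the measured TCP pose, the force, the opening and the grip force at its end, in the units of the state.
- robot.get_obs(): the state, without advancing time (a new reading comes with each control period).
- robot.camera(name): name is "scene" or "top"; returns a dict with "img" (420x560x3 uint8, red, green, blue), "mtx" (3x3 intrinsics, pixels), "distortion" ([k1, k2, p1, p2, k3] as OpenCV has them; the pictures are not rectified), "world_to_cam" (4x4, takes a point from world to camera coordinates). Camera axes: x right, y down, z forward; pixel columns grow to the right and rows downward; lengths in m; the calibration is good to about 2 mm. A picture is of the moment at which its call begins. There is no depth.
- robot.hand_in(): hands the job in; it is judged then, once.
Trained networks look in a picture, given as the dict that the camera call returned (one of the last four; its "shot" number tells which), for a name from the list of things; names that differ only in an ending like _2 or _b are one class to them, and where a whole thing is asked for, a point or a joint stands for the part that bears it (a point fixed in the world has none). Each returns a list of dicts, best first, with "p" (0 to 1); they miss things now and then, are a little off and sometimes report something else, mostly with a low value. They report only what shows in the picture. A call takes as long as a camera call. They do not tell look-alikes from the thing itself.
- robot.search_frame(picture, thing): "xyz" ([x, y, z] in m, in world coordinates, good to about 4 mm: the middle of the surface that is visible of it).
- robot.tip_of(picture, thing): "xyz" ([x, y, z] in m, in world coordinates, good to about 4 mm: a listed point, or the origin of a listed thing).
The state is a dict: "time": time; "q": joint angles; "joint_velocities": joint speeds; "joint_torque": joint torques, N m; "position": TCP position; "tool_rot": TCP orientation; "ft_force": force on the tool from outside, world axes, zero at the start; "moment": the same for the moment, N m; "grip_width": finger opening in m; "grip_force": force on a finger pad.
Only numpy, scipy, OpenCV 4.12 (cv2) and the standard library are available. Lean on these libraries where they do the work, as an engineer would, in place of code of your own. Each camera call takes 0.05 s, during which the arm holds its last target. There are 200 camera calls.

### The job

The four wrench sockets stand in the cups of the metal rail in the order they are needed for a job. Move them all into the four pockets of the wooden rack in the reverse order: the socket now at the rail's end nearest the robot goes into the rack's farthest pocket, the next one into the pocket before that, and so on until the farthest one stands in the nearest pocket. Set each one down gently and upright on the pocket's floor, never tip one over, and let go of them all.

Things in the scene. Friction and masses are not known exactly. Their poses are not given: they have to be found in the camera images.
- rail: Aluminium base bar, fixed, 290 x 40 x 8 mm, carrying the four cups in a row. Origin: centre of its underside, on the bench; x axis along the row, away from the robot (within 0.3 rad of straight ahead). The cups' centres are at x = -99, -33, +33, +99 mm, y = 0; -99 is the end nearest the robot. It may be to the robot's left or right.
- rack: Wooden rack, fixed, 269 x 71 x 18 mm, four square open pockets in a row, 61 x 61 mm inside, walls 5 mm, floor 4 mm thick. Origin: centre of its underside, on the bench; x axis along the row, away from the robot (within 0.3 rad of straight ahead). Pocket centres at x = -99, -33, +33, +99 mm, y = 0; -99 is nearest the robot. Across from the rail.
- socket_slim: Slim straight steel wrench socket, 27 mm diameter, 78 mm tall, dark hexagon on top. Loose; its origin is the centre of its underside, z up along its axis. It starts upright in cup_slim, within 3 mm of the cup's middle, its underside on the cup's floor (12 mm above the bench). A grip 55 mm above its underside is 27 mm wide.
- socket_wide: Wide straight steel wrench socket, 40 mm diameter, 66 mm tall, dark hexagon on top. Loose; its origin is the centre of its underside, z up along its axis. It starts upright in cup_wide, within 3 mm of the cup's middle, its underside on the cup's floor (12 mm above the bench). A grip 55 mm above its underside is 40 mm wide.
- socket_stepped: Stepped steel socket: base 39 mm diameter and 32 mm high, above it a neck 24 mm diameter up to 76 mm, dark square on top. Loose; its origin is the centre of its underside, z up along its axis. It starts upright in cup_stepped, within 3 mm of the cup's middle, its underside on the cup's floor (12 mm above the bench). A grip 55 mm above its underside is 24 mm wide.
- socket_bit: Steel hex-bit socket: base 34 mm diameter and 32 mm high, above it a 14 mm hexagonal steel bit up to 78 mm. Loose; its origin is the centre of its underside, z up along its axis. It starts upright in cup_bit, within 3 mm of the cup's middle, its underside on the cup's floor (12 mm above the bench). A grip 55 mm above its underside is 14 mm wide.
- cup_slim: One of four identical square black cups standing in a row on the rail, fixed: 58 mm square outside, 52 mm inside, 12 mm high, floor 4 mm thick. Origin: centre of its underside, 8 mm above the bench. At the start it holds socket_slim; which of the four places on the rail it has changes from start to start, and it stays there, so it still shows the starting order later.
- cup_wide: One of four identical square black cups standing in a row on the rail, fixed: 58 mm square outside, 52 mm inside, 12 mm high, floor 4 mm thick. Origin: centre of its underside, 8 mm above the bench. At the start it holds socket_wide; which of the four places on the rail it has changes from start to start, and it stays there, so it still shows the starting order later.
- cup_stepped: One of four identical square black cups standing in a row on the rail, fixed: 58 mm square outside, 52 mm inside, 12 mm high, floor 4 mm thick. Origin: centre of its underside, 8 mm above the bench. At the start it holds socket_stepped; which of the four places on the rail it has changes from start to start, and it stays there, so it still shows the starting order later.
- cup_bit: One of four identical square black cups standing in a row on the rail, fixed: 58 mm square outside, 52 mm inside, 12 mm high, floor 4 mm thick. Origin: centre of its underside, 8 mm above the bench. At the start it holds socket_bit; which of the four places on the rail it has changes from start to start, and it stays there, so it still shows the starting order later.
Things that resemble listed ones, but are neither listed nor needed, are in the scene too. What is shaped like the socket_slim but green or turquoise is not meant.

How it is judged:
At the end, for the whole second after the job is handed in: Each socket stands in the pocket mirroring its cup's place on the rail (nearest cup to farthest pocket, and so on), within 24 mm of the pocket's centre along and across the rack, underside within 4 mm of the pocket floor, upright within 0.12 rad, at rest and released (((x of cup_slim in the frame of rail between -0.119 and -0.079 m and x of socket_slim in the frame of rack between 0.075 and 0.123 m) or (x of cup_slim in the frame of rail between -0.053 and -0.013 m and x of socket_slim in the frame of rack between 0.009 and 0.057 m) or (x of cup_slim in the frame of rail between 0.013 and 0.053 m and x of socket_slim in the frame of rack between -0.057 and -0.009 m) or (x of cup_slim in the frame of rail between 0.079 and 0.119 m and x of socket_slim in the frame of rack between -0.123 and -0.075 m)) and y of socket_slim in the frame of rack between -0.024 and 0.024 m and z of socket_slim in the frame of rack between 0 and 0.008 m and angle between each of socket_slim, socket_wide, socket_stepped, socket_bit's own z axis and vertical below 0.12 rad and linear speed of each of socket_slim, socket_wide, socket_stepped, socket_bit below 0.02 m/s and angular speed of each of socket_slim, socket_wide, socket_stepped, socket_bit below 0.2 rad/s and contact force between each of socket_slim, socket_wide, socket_stepped, socket_bit and the fingers below 0.1 N and ((x of cup_wide in the frame of rail between -0.119 and -0.079 m and x of socket_wide in the frame of rack between 0.075 and 0.123 m) or (x of cup_wide in the frame of rail between -0.053 and -0.013 m and x of socket_wide in the frame of rack between 0.009 and 0.057 m) or (x of cup_wide in the frame of rail between 0.013 and 0.053 m and x of socket_wide in the frame of rack between -0.057 and -0.009 m) or (x of cup_wide in the frame of rail between 0.079 and 0.119 m and x of socket_wide in the frame of rack between -0.123 and -0.075 m)) and y of socket_wide in the frame of rack between -0.024 and 0.024 m and z of socket_wide in the frame of rack between 0 and 0.008 m and ((x of cup_stepped in the frame of rail between -0.119 and -0.079 m and x of socket_stepped in the frame of rack between 0.075 and 0.123 m) or (x of cup_stepped in the frame of rail between -0.053 and -0.013 m and x of socket_stepped in the frame of rack between 0.009 and 0.057 m) or (x of cup_stepped in the frame of rail between 0.013 and 0.053 m and x of socket_stepped in the frame of rack between -0.057 and -0.009 m) or (x of cup_stepped in the frame of rail between 0.079 and 0.119 m and x of socket_stepped in the frame of rack between -0.123 and -0.075 m)) and y of socket_stepped in the frame of rack between -0.024 and 0.024 m and z of socket_stepped in the frame of rack between 0 and 0.008 m and ((x of cup_bit in the frame of rail between -0.119 and -0.079 m and x of socket_bit in the frame of rack between 0.075 and 0.123 m) or (x of cup_bit in the frame of rail between -0.053 and -0.013 m and x of socket_bit in the frame of rack between 0.009 and 0.057 m) or (x of cup_bit in the frame of rail between 0.013 and 0.053 m and x of socket_bit in the frame of rack between -0.057 and -0.009 m) or (x of cup_bit in the frame of rail between 0.079 and 0.119 m and x of socket_bit in the frame of rack between -0.123 and -0.075 m)) and y of socket_bit in the frame of rack between -0.024 and 0.024 m and z of socket_bit in the frame of rack between 0 and 0.008 m); the robot touches nothing.
It fails at once if a socket is tipped over (more than 0.9 rad) (angle between any of socket_slim, socket_wide, socket_stepped, socket_bit's own z axis and vertical above 0.9 rad).
It fails at once if a socket is slammed into the rack (more than 120 N) (contact force between any of socket_slim, socket_wide, socket_stepped, socket_bit and rack above 120 N).
It also fails if it takes over 125 s, if anything falls off the work surface, if the arm or the gripper's body presses on something with over 40 N, if the wrist force passes 120 N, or if a joint passes its speed limit or range.

## Working session

There is one attempt and no reset: what is moved stays moved. The work goes in short steps, Python scripts to look and compute and a tool call to move; the robot and the scene stay as the last step left them, time stands still between calls to the robot, and variables do not carry over. Pictures are saved under pics/ and viewed, at most 14 in all, crops included, and the job is handed in when it is done.

Besides the shell and the picture viewer there is one more tool, called as name(argument=value, ...) on one line, values as JSON. move_arm: Moves the arm, as the interface text tells. Its arguments: {"type":"object","properties":{"series":{"type":"string"},"jaw":{"type":"number"},"newtons":{"type":"number"}},"required":["series"]}

```bash
mkdir -p pics; ls
python3 - <<'E'
from rig import robot
import cv2,numpy as np
o=robot.get_obs();print(o['time'],o['position'],o['tool_rot'],o['grip_width'])
for n in("scene","top"):
    c=robot.camera(n);cv2.imwrite(f"pics/{n}0.png",c["img"][:,:,::-1])
    print(n,np.round(c['world_to_cam'],3).tolist(),np.round(c['mtx'],1).tolist())
    for t in["rail","rack","socket_slim","socket_wide","socket_stepped","socket_bit","cup_slim","cup_wide","cup_stepped","cup_bit"]:
        print(t,[(np.round(d['xyz'],3).tolist(),round(d['p'],2)) for d in robot.tip_of(c,t)[:3]])
E
```

```text
pics
0.0 [0.17164198 0.60025472 0.24357212] [ 1.38933012e-01  9.90301189e-01 -1.02862913e-03 -3.40782225e-04] 0.0870397807690977
scene [[0.455, 0.89, -0.014, -0.3], [0.722, -0.378, -0.579, -0.371], [-0.521, 0.254, -0.815, 1.0], [0.0, 0.0, 0.0, 1.0]] [[398.3, 0.0, 287.1], [0.0, 398.3, 210.5], [0.0, 0.0, 1.0]]
rail [([0.559, 0.156, -0.003], 0.61)]
rack [([0.545, -0.177, 0.001], 0.56)]
socket_slim [([0.532, 0.259, -0.0], 0.97), ([0.664, 0.286, 0.005], 0.88), ([0.598, 0.262, 0.003], 0.83)]
socket_wide [([0.523, 0.144, 0.01], 0.9)]
socket_stepped [([0.66, 0.182, 0.012], 0.63)]
socket_bit [([0.461, 0.13, 0.009], 0.9)]
cup_slim [([0.591, 0.167, 0.008], 0.92), ([0.559, 0.156, -0.002], 0.37)]
cup_wide [([0.524, 0.147, 0.008], 0.97)]
cup_stepped [([0.655, 0.179, 0.006], 0.74)]
cup_bit [([0.461, 0.127, 0.006], 0.94)]
top [[0.026, -0.999, 0.028, 0.007], [-0.991, -0.029, -0.131, 0.549], [0.132, -0.024, -0.991, 0.804], [0.0, 0.0, 0.0, 1.0]] [[469.9, 0.0, 280.2], [0.0, 469.9, 207.2], [0.0, 0.0, 1.0]]
rail [([0.555, 0.159, 0.002], 0.93)]
rack [([0.548, -0.179, 0.002], 0.64)]
socket_slim [([0.662, 0.286, -0.005], 0.95), ([0.597, 0.256, 0.0], 0.94), ([0.588, 0.17, 0.01], 0.89)]
socket_wide [([0.526, 0.146, 0.016], 0.63), ([0.52, 0.149, 0.007], 0.15)]
socket_stepped [([0.658, 0.177, 0.013], 0.61)]
socket_bit [([0.46, 0.13, 0.012], 0.58)]
cup_slim [([0.592, 0.165, 0.009], 0.85)]
cup_wide [([0.523, 0.15, 0.006], 0.77)]
cup_stepped [([0.654, 0.18, 0.01], 0.91), ([0.591, 0.168, 0.009], 0.32)]
cup_bit [([0.457, 0.134, 0.009], 0.58)]
```

View pics/top0.png

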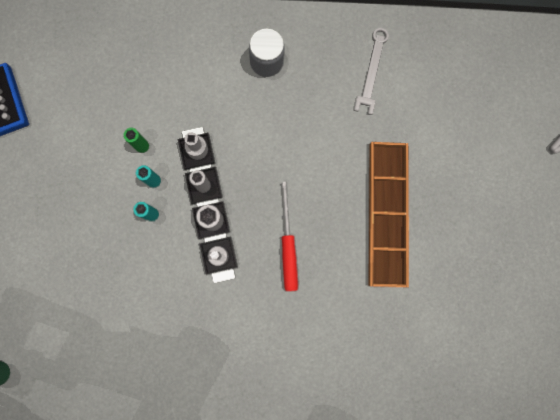

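View pics/scene0.png

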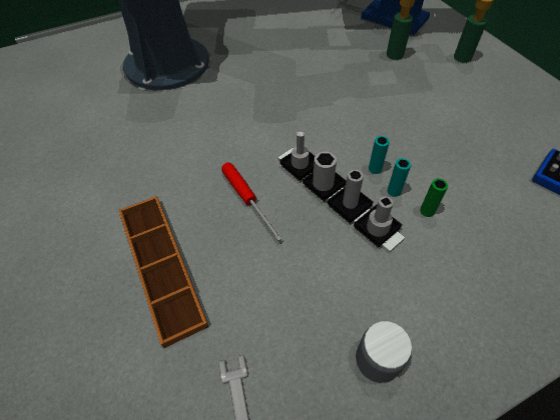

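The top view shows the rail on the left, with bit, wide, slim and stepped from near to far at about (217,256), (209,217), (200,180) and (194,145). The rack outline is (370,142) to (408,287). The green and turquoise decoys are to the left of the rail. Next I'll measure the rack and rail properly.

```bash
cat > h.py <<'E'
import numpy as np,cv2
def ray(c,uv,z):
    n=cv2.undistortPoints(np.float64(uv).reshape(-1,1,2),c['mtx'],np.array(c['distortion']))[:,0]
    T=c['world_to_cam'];R=T[:3,:3];o=-R.T@T[:3,3]
    d=np.c_[n,np.ones(len(n))]@R
    return o+d*((z-o[2])/d[:,2])[:,None]
E
python3 - <<'E'
from rig import robot
from h import *
for n in("top","scene"):
    c=robot.camera(n);i=c['img'].astype(int)
    # rack rim: bright orange; outline taken at its top plane
    m=((i[...,0]-i[...,2]>60)&(i[...,1]>i[...,2]+15)&(i[...,0]>110)).astype(np.uint8)
    k,l,s,ce=cv2.connectedComponentsWithStats(cv2.morphologyEx(m,cv2.MORPH_CLOSE,np.ones((3,3))))
    j=1+np.argmax(s[1:,2]*s[1:,3]);ys,xs=np.where(l==j)
    P=ray(c,np.c_[xs,ys],.018)[:,:2]
    (ctr,sz,a)=cv2.minAreaRect(np.float32(P*1000));print(n,'rack',ctr,sz,a,s[j])
    # rail cups: dark black in the rail's region, at top plane z=.02
    yy,xx=np.mgrid[:420,:560];W=ray(c,np.c_[xx.ravel(),yy.ravel()],.02)[:,:2].reshape(420,560,2)
    reg=(abs(W[...,0]-.557)<.16)&(abs(W[...,1]-.157-.25*(W[...,0]-.557))<.045)
    m=(reg&(i.max(2)<45));Q=W[m];print('cups',m.sum(),cv2.minAreaRect(np.float32(Q*1000)))
E
```

```text
top rack (546.1799926757812, -178.85992431640625) (71.1489486694336, 268.3219909667969) 89.44613647460938 [ 370  142   39  145 1474]
cups 859 ((558.1026000976562, 156.8736572265625), (252.1426239013672, 55.087989807128906), 14.41589069366455)
scene rack (547.418701171875, -180.3643341064453) (70.9758071899414, 267.5472106933594) 89.60324096679688 [ 118  197   89  147 1213]
cups 2335 ((559.143798828125, 159.54791259765625), (258.46551513671875, 83.18821716308594), 14.057867050170898)
```

move_arm(series="0 0 0 0 0 -6; 0 0 0 0 0 -12; 0 0 0 0 0 -16; 0 0 0 0 0 -16", jaw=1, newtons=25)

```text
time: 1.53
position: [0.172, 0.6008, 0.2445]
tool_rot: [-0.001, 1.0, -0.0, 0.0]
ft_force: [-0.3, -0.7, 0.1]
grip_width: 0.0873
grip_force: 0.0
```

move_arm(series="-30 -26 0 0 0 0; -60 -52 0 0 0 0; -90 -78 0 0 0 0; -120 -104 0 0 0 0; -150 -130 0 0 0 0; -180 -156 0 0 0 0; -210 -182 0 0 0 0; -240 -209 0 0 0 0")

```text
time: 2.2
position: [0.4134, 0.3907, 0.2448]
tool_rot: [0.001, 1.0, 0.0, 0.0]
ft_force: [-0.2, 0.6, 0.2]
grip_width: 0.0872
grip_force: 0.0
```

move_arm(series="-30 -26 5 0 0 0; -60 -52 10 0 0 0; -90 -78 20 0 0 0; -120 -104 30 0 0 0; -150 -130 40 0 0 0; -180 -156 50 0 0 0; -210 -182 60 0 0 0; -242 -210 70 0 0 0")

```text
time: 2.87
position: [0.6538, 0.1819, 0.1744]
tool_rot: [0.001, 1.0, 0.0, -0.0]
ft_force: [0.5, 0.5, 0.2]
grip_width: 0.0871
grip_force: 0.0
```

move_arm(series="0 0 0 0 0 0; 0 0 0 0 0 0")

```text
time: 3.03
position: [0.654, 0.1811, 0.1738]
tool_rot: [0.003, 1.0, -0.0, -0.001]
ft_force: [0.0, -0.1, -0.4]
grip_width: 0.0871
grip_force: 0.0
```

move_arm(series="0 0 20 0 0 0; 0 0 45 0 0 0; 0 0 70 0 0 0; 0 0 90 0 0 0; 0 0 104 0 0 0; 0 0 104 0 0 0")

```text
time: 3.53
position: [0.6495, 0.1842, 0.068]
tool_rot: [-0.001, 1.0, -0.0, -0.003]
ft_force: [0.1, -0.4, -0.5]
grip_width: 0.0871
grip_force: 0.0
```

move_arm(series="0 0 0 0 0 0; 0 0 0 0 0 0; 0 0 0 0 0 0; 0 0 0 0 0 0; 0 0 0 0 0 0; 0 0 0 0 0 0; 0 0 0 0 0 0; 0 0 0 0 0 0", jaw=0, newtons=25)

```text
time: 4.2
position: [0.6528, 0.1833, 0.0712]
tool_rot: [-0.0, 1.0, 0.0, 0.0]
ft_force: [-0.5, 0.4, -0.7]
grip_width: 0.0417
grip_force: 0.0
```

move_arm(series="0 0 0 0 0 0; 0 0 0 0 0 0; 0 0 0 0 0 0; 0 0 0 0 0 0; 0 0 0 0 0 0; 0 0 0 0 0 0")

```text
time: 4.7
position: [0.6529, 0.1828, 0.0712]
tool_rot: [-0.0, 1.0, -0.0, 0.0]
ft_force: [0.4, -2.4, 2.2]
grip_width: 0.0232
grip_force: 25.0
```

move_arm(series="0 0 -5 0 0 0; 0 0 -15 0 0 0; 0 0 -30 0 0 0; 0 0 -50 0 0 0; 0 0 -70 0 0 0; 0 0 -90 0 0 0; 0 0 -100 0 0 0; 0 0 -100 0 0 0")

```text
time: 5.37
position: [0.6542, 0.1842, 0.1742]
tool_rot: [-0.0, 1.0, 0.001, 0.003]
ft_force: [1.1, -0.5, -3.4]
grip_width: 0.0231
grip_force: 25.0
```

move_arm(series="8 -15 0 0 0 0; 25 -44 0 0 0 0; 43 -76 0 0 0 0; 61 -107 0 0 0 0; 79 -139 0 0 0 0; 97 -170 0 0 0 0; 115 -202 0 0 0 0; 133 -233 0 0 0 0")

```text
time: 6.03
position: [0.518, -0.0505, 0.17]
tool_rot: [-0.0, 1.0, 0.0, -0.001]
ft_force: [0.1, 0.0, -4.5]
grip_width: 0.0234
grip_force: 25.0
```

move_arm(series="17 -30 0 0 0 0; 34 -60 0 0 0 0; 51 -90 0 0 0 0; 66 -116 0 0 0 0; 73 -128 0 0 0 0; 73 -128 0 0 0 0; 73 -128 0 0 0 0; 73 -128 0 0 0 0")

```text
time: 6.7
position: [0.4467, -0.1769, 0.1705]
tool_rot: [-0.0, 1.0, 0.001, -0.0]
ft_force: [0.5, 0.4, -3.3]
grip_width: 0.0233
grip_force: 25.0
```

move_arm(series="0 0 15 0 0 0; 0 0 40 0 0 0; 0 0 65 0 0 0; 0 0 85 0 0 0; 0 0 95 0 0 0; 0 0 101 0 0 0; 0 0 104 0 0 0; 0 0 104 0 0 0")

```text
time: 7.37
position: [0.4473, -0.1774, 0.067]
tool_rot: [-0.001, 1.0, -0.0, 0.0]
ft_force: [-0.5, 0.1, -3.1]
grip_width: 0.0235
grip_force: 25.0
```

move_arm(series="0 0 1 0 0 0; 0 0 2 0 0 0; 0 0 3 0 0 0; 0 0 4 0 0 0; 0 0 4 0 0 0; 0 0 4 0 0 0")

```text
time: 7.87
position: [0.4469, -0.1778, 0.0632]
tool_rot: [-0.0, 1.0, -0.0, 0.0]
ft_force: [0.5, -0.1, -3.0]
grip_width: 0.0232
grip_force: 25.0
```

move_arm(series="0 0 0.5 0 0 0; 0 0 1 0 0 0; 0 0 1.5 0 0 0; 0 0 1.5 0 0 0; 0 0 1.5 0 0 0")

```text
time: 8.28
position: [0.4468, -0.1778, 0.063]
tool_rot: [-0.0, 1.0, -0.0, 0.0]
ft_force: [-1.7, 1.4, 10.2]
grip_width: 0.023
grip_force: 25.0
```

Contact at 10 N, so the socket is on the pocket floor. I'll release it, raise the arm and take a look.

move_arm(series="0 0 0 0 0 0; 0 0 0 0 0 0; 0 0 0 0 0 0; 0 0 0 0 0 0; 0 0 0 0 0 0; 0 0 0 0 0 0; 0 0 0 0 0 0; 0 0 0 0 0 0", jaw=0.7)

```text
time: 8.95
position: [0.4468, -0.1777, 0.0614]
tool_rot: [-0.0, 1.0, 0.0, -0.0]
ft_force: [0.1, 0.2, -0.1]
grip_width: 0.06
grip_force: 0.0
```

move_arm(series="0 0 -15 0 0 0; 0 0 -40 0 0 0; 0 0 -65 0 0 0; 0 0 -90 0 0 0; 0 0 -105 0 0 0; 0 0 -109.5 0 0 0")

```text
time: 9.45
position: [0.448, -0.1785, 0.1734]
tool_rot: [-0.0, 1.0, -0.001, 0.002]
ft_force: [0.8, -0.4, 0.4]
grip_width: 0.0612
grip_force: 0.0
```

Run:
```python
from rig import robot
import cv2,numpy as np
c=robot.camera("scene");cv2.imwrite("pics/s1.png",c["img"][:,:,::-1])
print([(np.round(d['xyz'],3),round(d['p'],2)) for d in robot.tip_of(c,"socket_stepped")[:3]],robot.get_obs()['position'])
```

```text
[(array([ 0.453, -0.175,  0.006]), 0.81)] [ 0.44720217 -0.17791398  0.17166617]
```

View pics/s1.png

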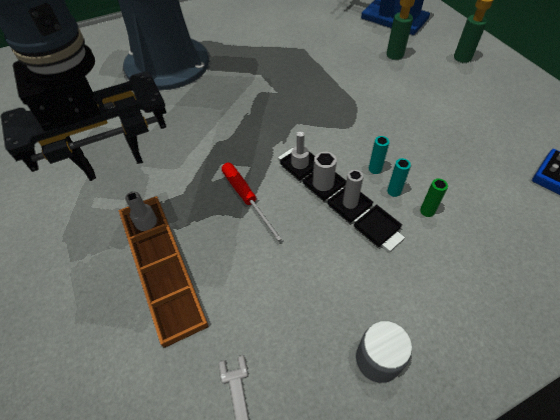

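The picture shows the stepped socket upright in the nearest pocket, at about (140,210). Next is the slim socket.

move_arm(series="-6 15 0 0 0 0; -18 44 0 0 0 0; -31 75 0 0 0 0; -44 106 0 0 0 0; -57 137 0 0 0 0; -70 169 0 0 0 0; -83 201 0 0 0 0; -96 232 0 0 0 0")

```text
time: 10.22
position: [0.542, 0.0562, 0.169]
tool_rot: [-0.0, 1.0, 0.0, -0.002]
ft_force: [1.4, -0.9, -0.0]
grip_width: 0.0605
grip_force: 0.0
```

move_arm(series="-13 31 0 0 0 0; -26 62 0 0 0 0; -37 90 0 0 0 0; -44 107 0 0 0 0; -46 111 0 0 0 0; -46 111 0 0 0 0; -46 111 15 0 0 0")

```text
time: 10.8
position: [0.5896, 0.165, 0.1569]
tool_rot: [-0.001, 1.0, -0.0, 0.001]
ft_force: [0.8, -0.0, 0.4]
grip_width: 0.0609
grip_force: 0.0
```

move_arm(series="0 0 20 0 0 0; 0 0 40 0 0 0; 0 0 60 0 0 0; 0 0 75 0 0 0; 0 0 83 0 0 0; 0 0 86 0 0 0; 0 0 86 0 0 0; 0 0 86 0 0 0")

```text
time: 11.47
position: [0.589, 0.1648, 0.0705]
tool_rot: [0.0, 1.0, -0.0, 0.0]
ft_force: [-0.4, 0.1, 0.1]
grip_width: 0.0608
grip_force: 0.0
```

move_arm(series="0 0 0 0 0 0; 0 0 0 0 0 0; 0 0 0 0 0 0; 0 0 0 0 0 0; 0 0 0 0 0 0; 0 0 0 0 0 0; 0 0 0 0 0 0; 0 0 0 0 0 0", jaw=0)

```text
time: 12.13
position: [0.5887, 0.1654, 0.0702]
tool_rot: [-0.0, 1.0, -0.0, 0.0]
ft_force: [-0.1, -0.9, 1.6]
grip_width: 0.0265
grip_force: 25.0
```

move_arm(series="0 0 0 0 0 0; 0 0 0 0 0 0; 0 0 0 0 0 0")

```text
time: 12.38
position: [0.5887, 0.1654, 0.0702]
tool_rot: [-0.0, 1.0, 0.0, 0.0]
ft_force: [0.2, -0.3, 1.8]
grip_width: 0.026
grip_force: 25.0
```

move_arm(series="0 0 -5 0 0 0; 0 0 -15 0 0 0; 0 0 -30 0 0 0; 0 0 -50 0 0 0; 0 0 -70 0 0 0; 0 0 -90 0 0 0; 0 0 -100 0 0 0; 0 0 -100 0 0 0")

```text
time: 13.05
position: [0.5903, 0.1655, 0.1729]
tool_rot: [-0.0, 1.0, 0.0, 0.003]
ft_force: [0.5, -0.2, -2.2]
grip_width: 0.0268
grip_force: 25.0
```

move_arm(series="3 -15 0 0 0 0; 9 -42 0 0 0 0; 15 -71 0 0 0 0; 22 -101 0 0 0 0; 29 -131 0 0 0 0; 35 -161 0 0 0 0; 42 -191 0 0 0 0; 48 -221 0 0 0 0")

```text
time: 13.72
position: [0.5386, -0.0573, 0.1685]
tool_rot: [-0.0, 1.0, 0.0, -0.002]
ft_force: [0.3, -0.1, -2.2]
grip_width: 0.0264
grip_force: 25.0
```

move_arm(series="6 -30 0 0 0 0; 12 -60 0 0 0 0; 19 -90 0 0 0 0; 25 -113 0 0 0 0; 27 -123 0 0 0 0; 27 -123 0 0 0 0; 27 -123 0 0 0 0; 27 -123 0 0 0 0")

```text
time: 14.38
position: [0.5133, -0.1774, 0.1694]
tool_rot: [-0.0, 1.0, 0.001, -0.001]
ft_force: [-0.4, -0.3, -3.1]
grip_width: 0.0265
grip_force: 25.0
```

move_arm(series="0 0 15 0 0 0; 0 0 40 0 0 0; 0 0 65 0 0 0; 0 0 85 0 0 0; 0 0 95 0 0 0; 0 0 101 0 0 0; 0 0 104 0 0 0; 0 0 104 0 0 0")

```text
time: 15.05
position: [0.5142, -0.1783, 0.0661]
tool_rot: [-0.001, 1.0, -0.0, 0.0]
ft_force: [1.3, -0.8, -2.7]
grip_width: 0.0263
grip_force: 25.0
```

move_arm(series="0 0 1 0 0 0; 0 0 2 0 0 0; 0 0 3 0 0 0; 0 0 3.5 0 0 0; 0 0 4 0 0 0; 0 0 4 0 0 0; 0 0 4 0 0 0")

```text
time: 15.63
position: [0.5139, -0.1788, 0.0622]
tool_rot: [-0.0, 1.0, -0.0, 0.0]
ft_force: [-0.6, -0.4, -0.9]
grip_width: 0.0263
grip_force: 25.0
```

move_arm(series="0 0 0.5 0 0 0; 0 0 1 0 0 0; 0 0 1 0 0 0; 0 0 1 0 0 0")

```text
time: 15.97
position: [0.514, -0.1788, 0.0621]
tool_rot: [-0.0, 1.0, -0.0, 0.0]
ft_force: [-1.8, 0.7, 6.5]
grip_width: 0.0261
grip_force: 25.0
```

move_arm(series="0 0 0 0 0 0; 0 0 0 0 0 0; 0 0 0 0 0 0; 0 0 0 0 0 0; 0 0 0 0 0 0; 0 0 0 0 0 0; 0 0 0 0 0 0; 0 0 0 0 0 0", jaw=0.75)

```text
time: 16.63
position: [0.5138, -0.1787, 0.0609]
tool_rot: [-0.0, 1.0, 0.0, -0.0]
ft_force: [-0.2, 0.3, 0.6]
grip_width: 0.0641
grip_force: 0.0
```

move_arm(series="0 0 -15 0 0 0; 0 0 -40 0 0 0; 0 0 -65 0 0 0; 0 0 -90 0 0 0; 0 0 -105 0 0 0; 0 0 -109 0 0 0")

```text
time: 17.13
position: [0.5153, -0.1795, 0.1728]
tool_rot: [-0.0, 1.0, -0.001, 0.002]
ft_force: [1.1, -1.1, -0.1]
grip_width: 0.0651
grip_force: 0.0
```

move_arm(series="0 15 0 0 0 0; -1 42 0 0 0 0; -2 72 0 0 0 0; -3 102 0 0 0 0; -5 132 0 0 0 0; -6 162 0 0 0 0; -7 192 0 0 0 0; -8 222 0 0 0 0")

```text
time: 17.8
position: [0.5198, 0.0459, 0.1682]
tool_rot: [-0.0, 1.0, 0.0, -0.002]
ft_force: [0.9, 0.5, -0.4]
grip_width: 0.0652
grip_force: 0.0
```

move_arm(series="-1 30 0 0 0 0; -2 60 0 0 0 0; -3 85 0 0 0 0; -3 102 0 0 0 0; -3 106 0 0 0 0; -3 106 0 0 0 0; -3 106 15 0 0 0")

```text
time: 18.38
position: [0.5256, 0.1495, 0.156]
tool_rot: [-0.001, 1.0, -0.0, 0.002]
ft_force: [0.4, -0.8, -0.3]
grip_width: 0.0651
grip_force: 0.0
```

move_arm(series="0 0 20 0 0 0; 0 0 40 0 0 0; 0 0 60 0 0 0; 0 0 75 0 0 0; 0 0 83 0 0 0; 0 0 86 0 0 0; 0 0 86 0 0 0; 0 0 86 0 0 0")

```text
time: 19.05
position: [0.5251, 0.1489, 0.0694]
tool_rot: [0.0, 1.0, -0.0, 0.0]
ft_force: [0.4, -0.2, -0.0]
grip_width: 0.0657
grip_force: 0.0
```

move_arm(series="0 0 0 0 0 0; 0 0 0 0 0 0; 0 0 0 0 0 0; 0 0 0 0 0 0; 0 0 0 0 0 0; 0 0 0 0 0 0; 0 0 0 0 0 0; 0 0 0 0 0 0", jaw=0, newtons=30)

```text
time: 19.72
position: [0.525, 0.149, 0.0695]
tool_rot: [-0.0, 1.0, -0.0, 0.0]
ft_force: [-0.8, -3.1, 4.6]
grip_width: 0.0394
grip_force: 30.0
```

move_arm(series="0 0 -5 0 0 0; 0 0 -15 0 0 0; 0 0 -30 0 0 0; 0 0 -50 0 0 0; 0 0 -70 0 0 0; 0 0 -90 0 0 0; 0 0 -100 0 0 0; 0 0 -100 0 0 0")

```text
time: 20.38
position: [0.5259, 0.1498, 0.1713]
tool_rot: [-0.0, 1.0, 0.0, 0.002]
ft_force: [0.6, 0.1, -3.0]
grip_width: 0.0394
grip_force: 30.0
```

move_arm(series="-3 -15 0 0 0 0; -7 -42 0 0 0 0; -12 -71 0 0 0 0; -17 -101 0 0 0 0; -22 -131 0 0 0 0; -27 -161 0 0 0 0; -32 -191 0 0 0 0; -37 -221 0 0 0 0")

```text
time: 21.05
position: [0.5608, -0.0726, 0.1675]
tool_rot: [-0.0, 1.0, 0.001, -0.001]
ft_force: [-0.2, 0.3, -3.5]
grip_width: 0.0392
grip_force: 30.0
```

move_arm(series="-5 -30 0 0 0 0; -10 -60 0 0 0 0; -15 -85 0 0 0 0; -18 -102 0 0 0 0; -18 -108 0 0 0 0; -18 -108 0 0 0 0; -18 -108 0 0 0 0; -18 -108 0 0 0 0")

```text
time: 21.72
position: [0.579, -0.1776, 0.1685]
tool_rot: [-0.001, 1.0, 0.001, -0.001]
ft_force: [-0.4, -0.7, -3.0]
grip_width: 0.0395
grip_force: 30.0
```

move_arm(series="0 0 15 0 0 0; 0 0 40 0 0 0; 0 0 65 0 0 0; 0 0 85 0 0 0; 0 0 95 0 0 0; 0 0 101 0 0 0; 0 0 104 0 0 0; 0 0 104 0 0 0")

```text
time: 22.38
position: [0.5802, -0.1792, 0.0652]
tool_rot: [-0.001, 1.0, -0.0, 0.0]
ft_force: [0.1, 0.4, -2.8]
grip_width: 0.0394
grip_force: 30.0
```

move_arm(series="0 0 1 0 0 0; 0 0 2 0 0 0; 0 0 3 0 0 0; 0 0 3.5 0 0 0; 0 0 4 0 0 0; 0 0 4 0 0 0; 0 0 4 0 0 0")

```text
time: 22.97
position: [0.5801, -0.1799, 0.0615]
tool_rot: [-0.0, 1.0, -0.0, 0.0]
ft_force: [-0.3, -0.3, -0.2]
grip_width: 0.0395
grip_force: 30.0
```

move_arm(series="0 0 0.5 0 0 0; 0 0 0.8 0 0 0; 0 0 0.8 0 0 0; 0 0 0.8 0 0 0")

```text
time: 23.3
position: [0.5801, -0.1799, 0.0615]
tool_rot: [-0.0, 1.0, -0.0, 0.0]
ft_force: [-1.7, 0.8, 5.6]
grip_width: 0.0393
grip_force: 30.0
```

move_arm(series="0 0 0 0 0 0; 0 0 0 0 0 0; 0 0 0 0 0 0; 0 0 0 0 0 0; 0 0 0 0 0 0; 0 0 0 0 0 0; 0 0 0 0 0 0; 0 0 0 0 0 0", jaw=0.75)

```text
time: 23.97
position: [0.5798, -0.1797, 0.0601]
tool_rot: [-0.0, 1.0, 0.0, -0.0]
ft_force: [-0.2, -0.7, 0.0]
grip_width: 0.0649
grip_force: 0.0
```

move_arm(series="0 0 -15 0 0 0; 0 0 -40 0 0 0; 0 0 -65 0 0 0; 0 0 -90 0 0 0; 0 0 -105 0 0 0; 0 0 -109 0 0 0")

```text
time: 24.47
position: [0.5815, -0.1805, 0.1724]
tool_rot: [-0.0, 1.0, -0.001, 0.003]
ft_force: [-0.4, -0.4, -0.4]
grip_width: 0.0652
grip_force: 0.0
```

Run:
```python
from rig import robot
import cv2,numpy as np
for n in ("scene","top"):
  c=robot.camera(n);cv2.imwrite(f"pics/{n}2.png",c["img"][:,:,::-1])
  for t in("socket_stepped","socket_slim","socket_wide","socket_bit"):
    print(n,t,[(np.round(d['xyz'],3),round(d['p'],2)) for d in robot.tip_of(c,t)[:4]])
```

```text
scene socket_stepped [(array([ 0.45 , -0.178,  0.004]), 0.72)]
scene socket_slim [(array([ 0.514, -0.18 ,  0.006]), 0.79), (array([0.664, 0.286, 0.002]), 0.68), (array([ 0.532,  0.258, -0.   ]), 0.67), (array([0.597, 0.263, 0.002]), 0.62)]
scene socket_wide [(array([ 0.58 , -0.178,  0.002]), 0.79), (array([0.654, 0.179, 0.006]), 0.41), (array([0.588, 0.168, 0.008]), 0.26)]
scene socket_bit [(array([0.457, 0.129, 0.008]), 0.9)]
top socket_stepped [(array([ 0.452, -0.179,  0.003]), 0.64)]
top socket_slim [(array([ 0.596,  0.258, -0.002]), 0.93), (array([ 0.513, -0.177,  0.004]), 0.75), (array([ 0.534,  0.255, -0.005]), 0.75), (array([ 0.66 ,  0.285, -0.006]), 0.68)]
top socket_wide [(array([ 0.578, -0.179,  0.007]), 0.63), (array([ 0.548, -0.181,  0.002]), 0.27)]
top socket_bit []
```

View pics/scene2.png

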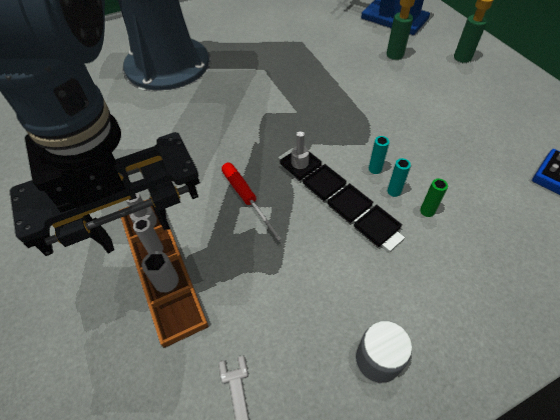

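The picture shows stepped, slim and wide upright in pockets 1 to 3, and the networks agree to within a few mm. Only the bit is left.

move_arm(series="5 14 0 0 0 0; 15 40 0 0 0 0; 26 68 0 0 0 0; 37 96 0 0 0 0; 48 124 0 0 0 0; 59 152 0 0 0 0; 70 180 0 0 0 0; 81 208 0 0 0 0")

```text
time: 25.63
position: [0.4971, 0.0303, 0.1692]
tool_rot: [-0.0, 1.0, 0.0, -0.0]
ft_force: [0.2, 0.8, 0.4]
grip_width: 0.065
grip_force: 0.0
```

move_arm(series="11 28 0 0 0 0; 22 56 0 0 0 0; 32 82 0 0 0 0; 38 99 0 0 0 0; 40 103 0 0 0 0; 40 103 0 0 0 0; 40 103 15 0 0 0")

```text
time: 26.22
position: [0.4606, 0.1315, 0.1561]
tool_rot: [-0.001, 1.0, -0.0, 0.003]
ft_force: [1.2, -0.1, 0.6]
grip_width: 0.0653
grip_force: 0.0
```

move_arm(series="0 0 20 0 0 0; 0 0 40 0 0 0; 0 0 60 0 0 0; 0 0 75 0 0 0; 0 0 82 0 0 0; 0 0 84 0 0 0; 0 0 84 0 0 0; 0 0 84 0 0 0")

```text
time: 26.88
position: [0.4594, 0.1309, 0.0707]
tool_rot: [0.0, 1.0, -0.0, 0.001]
ft_force: [-0.2, 0.3, -0.3]
grip_width: 0.0655
grip_force: 0.0
```

move_arm(series="0 0 0 0 0 0; 0 0 0 0 0 0; 0 0 0 0 0 0; 0 0 0 0 0 0; 0 0 0 0 0 0; 0 0 0 0 0 0; 0 0 0 0 0 0; 0 0 0 0 0 0", jaw=0, newtons=25)

```text
time: 27.55
position: [0.4587, 0.1313, 0.0702]
tool_rot: [-0.0, 1.0, -0.0, -0.0]
ft_force: [-1.1, 0.6, 0.1]
grip_width: 0.0199
grip_force: 0.0
```

move_arm(series="0 0 0 0 0 0; 0 0 0 0 0 0; 0 0 0 0 0 0; 0 0 0 0 0 0; 0 0 0 0 0 0; 0 0 0 0 0 0")

```text
time: 28.05
position: [0.4586, 0.1313, 0.0701]
tool_rot: [-0.0, 1.0, -0.0, -0.0]
ft_force: [-0.1, 0.2, -1.4]
grip_width: 0.0131
grip_force: 25.0
```

move_arm(series="0 0 -5 0 0 0; 0 0 -15 0 0 0; 0 0 -30 0 0 0; 0 0 -50 0 0 0; 0 0 -70 0 0 0; 0 0 -90 0 0 0; 0 0 -100 0 0 0; 0 0 -100 0 0 0")

```text
time: 28.72
position: [0.4601, 0.1315, 0.1732]
tool_rot: [-0.0, 1.0, 0.0, 0.003]
ft_force: [1.2, -0.2, -2.3]
grip_width: 0.0132
grip_force: 25.0
```

move_arm(series="-7 -12 0 0 0 0; -22 -36 0 0 0 0; -38 -63 0 0 0 0; -54 -90 0 0 0 0; -70 -117 0 0 0 0; -86 -144 0 0 0 0; -102 -171 0 0 0 0; -119 -198 0 0 0 0")

```text
time: 29.38
position: [0.5772, -0.0678, 0.1694]
tool_rot: [-0.0, 1.0, 0.0, -0.001]
ft_force: [0.7, 1.3, -2.5]
grip_width: 0.0133
grip_force: 25.0
```

move_arm(series="-16 -27 0 0 0 0; -32 -54 0 0 0 0; -48 -80 0 0 0 0; -60 -100 0 0 0 0; -68 -113 0 0 0 0; -68 -113 0 0 0 0; -68 -113 0 0 0 0; -68 -113 0 0 0 0")

```text
time: 30.05
position: [0.6443, -0.1783, 0.1691]
tool_rot: [-0.0, 1.0, 0.001, -0.002]
ft_force: [0.4, 0.3, -3.0]
grip_width: 0.0129
grip_force: 25.0
```

move_arm(series="0 0 15 0 0 0; 0 0 40 0 0 0; 0 0 65 0 0 0; 0 0 85 0 0 0; 0 0 95 0 0 0; 0 0 101 0 0 0; 0 0 104 0 0 0; 0 0 104 0 0 0")

```text
time: 30.72
position: [0.646, -0.1792, 0.0664]
tool_rot: [-0.001, 1.0, -0.0, 0.0]
ft_force: [0.7, -0.9, -2.3]
grip_width: 0.0134
grip_force: 25.0
```

move_arm(series="0 0 1 0 0 0; 0 0 2 0 0 0; 0 0 3 0 0 0; 0 0 3.5 0 0 0; 0 0 4 0 0 0; 0 0 4 0 0 0; 0 0 4 0 0 0")

```text
time: 31.3
position: [0.6459, -0.1797, 0.0623]
tool_rot: [-0.0, 1.0, -0.0, 0.0]
ft_force: [0.5, -0.4, -2.4]
grip_width: 0.0134
grip_force: 25.0
```

move_arm(series="0 0 0.5 0 0 0; 0 0 1 0 0 0; 0 0 1 0 0 0; 0 0 1 0 0 0")

```text
time: 31.63
position: [0.6459, -0.1797, 0.0621]
tool_rot: [-0.0, 1.0, -0.0, 0.0]
ft_force: [-1.8, 1.0, 5.2]
grip_width: 0.0132
grip_force: 25.0
```

move_arm(series="0 0 0 0 0 0; 0 0 0 0 0 0; 0 0 0 0 0 0; 0 0 0 0 0 0; 0 0 0 0 0 0; 0 0 0 0 0 0; 0 0 0 0 0 0; 0 0 0 0 0 0", jaw=0.7)

```text
time: 32.3
position: [0.6458, -0.1796, 0.0611]
tool_rot: [-0.0, 1.0, 0.0, -0.0]
ft_force: [0.1, 0.2, -0.3]
grip_width: 0.0565
grip_force: 0.0
```

move_arm(series="0 0 -15 0 0 0; 0 0 -40 0 0 0; 0 0 -70 0 0 0; 0 0 -105 0 0 0; 0 0 -140 0 0 0; 0 0 -165 0 0 0; 0 0 -170 0 0 0; 0 0 -170 0 0 0")

```text
time: 32.97
position: [0.647, -0.1802, 0.234]
tool_rot: [-0.0, 1.0, -0.001, 0.003]
ft_force: [-0.1, 0.4, 0.7]
grip_width: 0.0609
grip_force: 0.0
```

move_arm(series="0 20 0 0 0 0; 0 50 0 0 0 0; 0 80 0 0 0 0; 0 110 0 0 0 0; 0 140 0 0 0 0; 0 160 0 0 0 0; 0 160 0 0 0 0; 0 160 0 0 0 0")

```text
time: 33.63
position: [0.6445, -0.0183, 0.2289]
tool_rot: [-0.001, 1.0, 0.0, -0.002]
ft_force: [0.1, 0.3, -0.1]
grip_width: 0.0611
grip_force: 0.0
```

Run:
```python
from rig import robot
import cv2,numpy as np
for n in ("scene","top"):
  c=robot.camera(n);cv2.imwrite(f"pics/{n}3.png",c["img"][:,:,::-1])
  for t in("socket_stepped","socket_slim","socket_wide","socket_bit"):
    print(n,t,[(np.round(d['xyz'],3),round(d['p'],2)) for d in robot.tip_of(c,t)[:2]])
```

```text
scene socket_stepped [(array([ 0.453, -0.177,  0.006]), 0.84)]
scene socket_slim [(array([ 0.511, -0.182,  0.004]), 0.7), (array([ 0.534,  0.258, -0.003]), 0.61)]
scene socket_wide [(array([ 0.575, -0.18 , -0.001]), 0.9)]
scene socket_bit [(array([ 0.646, -0.18 ,  0.001]), 0.85)]
top socket_stepped []
top socket_slim [(array([ 0.531,  0.257, -0.005]), 0.85), (array([ 0.663,  0.282, -0.005]), 0.83)]
top socket_wide []
top socket_bit []
```

View pics/scene3.png

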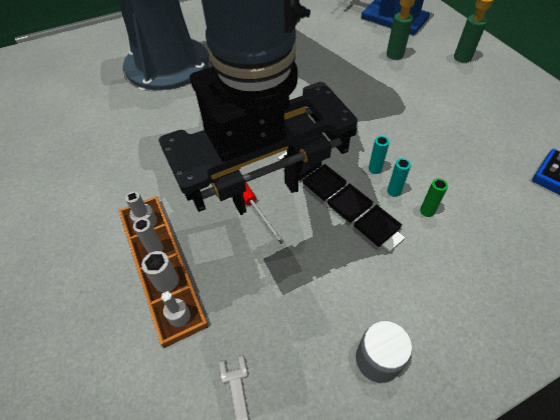

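All four stand upright in their pockets: from near to far stepped (140,208), slim (147,233), wide (160,272) and bit (175,312). The arm is clear of everything.

```bash
python3 -c "
from rig import robot
print(robot.hand_in())"
```

```text
the job is handed in; nothing more can be done
None
```

All four sockets stand upright and released in the rack in reverse order (near to far: stepped, slim, wide, bit), and the job was handed in after about 34 s of the 125 s; the hand-in returned no verdict.

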